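Close and fasten the otoscope case

TASK

The otoscope set is back in its case: with your fingertips push the open lid over and down until it is fully shut, without slamming it, and only then push each of the two red slide catches on the front fully home towards the carrying handle, so that the lid is fastened. Do not lift the case or shove it across the desk (a nudge of a centimetre or two is all right), and leave everything else on the desk alone.

Things in the scene. Friction and masses are not known exactly. Their poses are not given: they have to be found in the camera images.
- case: Navy-blue hard instrument case, loose on the desk, 1.4 to 2 kg. Base 140 mm front to back, 250 wide, 40 high; 62 high with the lid shut. Origin: centre of underside; x from front to hinge side, y along the width, z up. The front (catches, carrying handle) faces away from the robot within 13 degrees, the hinge is towards it. The instruments in grey foam inside are not to be handled.
- lid (a joint): Lid hinge, rad: 0 fully shut (firm stop), grows as it opens; starts at 1.55 to 1.8, upright or leaning a little towards the robot. The hinge is stiff: the lid stays where it is left, and 2 to 4 N at its free edge move it. The lid is a tray 140 mm (hinge to free edge) x 250 mm x 22 mm deep, outer face flat.
- lid_edge (a point): Middle of the lid's free edge, on its outer face: 140 mm out from the hinge line and 22 mm to the outer side of it. The point's own axes turn with the lid: x points from free edge to hinge, y along the hinge, z out of the lid's outer face.
- lid_hinge (a point): Middle of the hinge line, at the rear top edge of the base, 40 mm above the desk. Its axes turn with the lid like those of lid_edge.
- case_front (a point): Middle of the base's flat front face, 20 mm above the desk. Axes as the case. A black carrying handle, folded flat, 72 mm long and standing 14 mm out of the face, lies here between the catches.
- catch_left (a joint): Slide catch on the case's front, on the robot's left, m: 0 fully home (fastened, firm stop), 0.018 fully open; starts at 0.014 to 0.018. Slides along the front face; pushing it towards the carrying handle (to the robot's right) fastens it and lowers the value. It takes about 2 N and stays where it is left.
- catch_left_button (a point): Centre of the left catch's red slide button (moves with it; 24 mm above the desk, 8.5 mm out of the front face; axes as the case). Button: 24 mm along the slide, 18 high, reaches 16 mm out of the face. On its outer side only a 3 mm track plate stands out of the face. A thin bolt 24 mm above this point reaches 30 mm towards the handle, into a steel loop on the lid, 11 mm proud.
- catch_right (a joint): The like catch on the robot's right: 0 home, 0.018 fully open; pushed towards the carrying handle (robot's left) to fasten.
- catch_right_button (a point): Centre of the right catch's red slide button, sizes as the left one.
- pill_jar: Bystander, loose: white pill jar with a white screw cap, 54 mm across and 70 mm tall, standing beside one end of the case. Origin: centre of its underside.
- specula_tub: Bystander, loose: clear open plastic tub, 60 mm across and 55 mm tall, standing beside the other end of the case. Origin: centre of its underside.
- tape_roll: Bystander, loose: cream roll of tape, 66 mm across, 25 mm high, lying flat in front of the case's catches. Origin: centre of its underside.
- torch: Bystander, loose: chrome torch standing on its lens, 54 mm across at the foot and 196 mm tall, on the robot's left. Origin: centre of its underside.
- gauze_roll_center (a point): Bystander, loose: cream gauze roll lying on its side, 52 mm across and 95 mm long, on the robot's right. This point: its centre.
- carton: Bystander, loose: white and orange medicine carton lying flat, 48 x 95 x 40 mm, on the robot's left, near. Origin: centre of its underside.
- scissors: Bystander, loose: scissors with red rings lying flat, about 145 x 75 x 9 mm, on the robot's right, near. Origin: its underside, 12 mm ring-side of the pivot.

How it is judged:
By the outcome, as a careful person would: the job done as asked, in the order asked, and still so for the second after the job is handed in, with the robot touching nothing.
It also fails if it takes over 48 s, if anything falls off the work surface, if the arm or the gripper's body presses on something with over 40 N, if the wrist force passes 120 N, or if a joint passes its speed limit or range.

ROBOT

A 6-joint arm with a two-finger parallel gripper is mounted at the origin on the work surface. World frame = base frame: x ahead of the robot, y to its left, z up, the work surface at z = 0. Lengths are in mm, angles in rad, forces in N, time in s.
With the tool pointing down it reaches from about 275 to 750 mm from the base axis. Payload 10.2 kg.
Tool frame: the origin (TCP) lies at the very end of the fingers, on their centre line; the grasp point (between the pads) lies ctrl.grip_depth behind it (ctrl.grip_depth is the distance from the TCP to the grasp point, in mm); z points along the fingers, y is the direction in which the jaws open and shut (so a half turn about z gives the same grasp; the last joint's range is limited). The gripper opens to 85 mm and grips with 20 to 120 N. Pads are 22 mm wide; open, the fingers measure 114 mm over their backs; the gripper's body (76 mm by 85 mm) begins 54 mm behind the grasp point. The pads swing forward as they close: fully open they stand 13 mm farther back than shut.
Start: joints at [1.125, 0.313, 1.498, -0, 1.331, -0.223], TCP at [116.017, 512.027, 231.294] pointing down, gripper open.
Joint ranges: [-2.94, 2.94], [-0.97, 2.17], [0.19, 2.56], [-1.23, 4.37], [0.02, 3.11], [-2.88, 2.88]. Speed limits (rad/s): [2.39, 2.39, 3.01, 3.14, 3.14, 3.14].

INTERFACE

Orientations are given as a unit quaternion [w, x, y, z].
In Python, from rig import telemetry, eyes, ctrl, nets gives the robot as it stands. The module is installed in compiled form; this text tells all that it offers.
- The arm moves only by the tool drive_tool, never from a script. Its argument "series" is text: rows parted by semicolons, each of 7 numbers parted by spaces: the shift along the tool's x, y, z normalised to -1 to 1, where 1 is 0.12 m, then the turn, a rotation vector about the tool's x, y, z normalised to -1 to 1, where 1 is 0.5 rad, then the opening, from 0 (shut) to 1 (fully open). In form: tx ty tz wx wy wz hand; .... A call has 1 to 20 rows; each row is the pose to reach, as a shift and turn from the pose measured when the call began, along the tool's axes at that moment; what a row does not reach only later rows make up. A row lasts 1/10 s, in which the tool goes at most 50 mm and 8.59 degrees, less where a joint would pass 70% of its speed; a pose out of reach is approached as far as the arm can. A call with a number of a shift or a turn outside -1 to 1 is refused whole. A call with a gripper value outside its range is refused whole. The fingers move at their own pace and stop on an object; "newtons" is the grip in N (left out, the last holds). Time passes only in rows, so rows that repeat a pose let the fingers close. It gives the time, the measured TCP pose, the force and the opening at its end, in the units of the state.
- telemetry.sense(): the state, without advancing time (a new reading comes with each control period).
- eyes.capture(name): name is "scene" or "top" or "wrist"; returns a dict with "frame" (480x640x3 uint8, red, green, blue), "fx", "fy", "cx", "cy" (pixels), "view" (4x4, takes a point from world to camera coordinates). Camera axes: x right, y up, looking along -z (the intrinsics and any distortion apply to the point x, -y, -z); pixel columns grow to the right and rows downward; lengths in mm; the calibration is good to about 2 mm. A picture is of the moment at which its call begins. There is no depth.
- ctrl.finish_job(): hands the job in, once; it reports no verdict.
Trained networks look in a picture, given as the dict that the camera call returned (one of the last four; its "shot" number tells which), for a name from the list of things; names that differ only in an ending like _2 or _b are one class to them, and where a whole thing is asked for, a point or a joint stands for the part that bears it (a point fixed in the world has none). Each returns a list of dicts, best first, with "confidence" (0 to 1); they miss things now and then, are a little off and sometimes report something else, mostly with a low value. They report only what shows in the picture. A call takes as long as a camera call.
- nets.spot_in(name, picture): "rect" ([left, top, right, bottom] in pixels, round what is visible of it).
The state is a dict: "time_s": time; "joints": joint angles; "dq": joint speeds; "tau": joint torques, N m; "eef_pos": TCP position; "ee_rot": TCP orientation; "force": force on the tool from outside, world axes, zero at the start; "wrist_torque": the same for the moment, N m; "grip_width": opening from 0.0 (shut) to 1.0 (fully open).
Only numpy, scipy, OpenCV 4.12 (cv2) and the standard library are available. Lean on these libraries where they do the work, as an engineer would, in place of code of your own. Each camera call takes 0.05 s, during which the arm holds its last target. There are 200 camera calls.

## Working session

There is one attempt and no reset: what is moved stays moved. The work goes in short steps, Python scripts to look and compute and a tool call to move; the robot and the scene stay as the last step left them, time stands still between calls to the robot, and variables do not carry over. Pictures are saved under pics/ and viewed, about 8 in all and at most 12, crops included, and the job is handed in when it is done.

Besides the shell and the picture viewer there is one more tool, called after "Request:" as name(argument=value, ...), one argument or row to a line, values as JSON. drive_tool: Moves the arm, as the interface text tells. Scaled input: -1 to 1 covers 0.12 m each way for a shift and 0.5 rad each way for a turn. Its arguments: {"type":"object","properties":{"series":{"type":"string"},"newtons":{"type":"number"}},"required":["series"]}

```bash
mkdir -p pics; python3 - <<'E'
from rig import telemetry, eyes, ctrl, nets
import cv2,json,numpy as np
print(telemetry.sense(), ctrl.grip_depth)
for n in ("scene","top"):
    p=eyes.capture(n); cv2.imwrite(f"pics/{n}0.png",p["frame"][:,:,::-1])
    print(n,p["fx"],p["fy"],p["cx"],p["cy"],np.round(p["view"],4).tolist(),[k for k in p])
    for t in "case lid lid_edge catch_left catch_right catch_left_button pill_jar specula_tub tape_roll torch gauze_roll_center carton scissors".split():
        r=nets.spot_in(t,p)[:2]; print(t,[(np.round(q["rect"]).tolist(),round(q["confidence"],2)) for q in r])
E
```

```text
{'time_s': 0.0, 'joints': array([ 1.12459032e+00,  3.13473421e-01,  1.49848111e+00, -4.26627361e-05,
        1.33102195e+00, -2.23364764e-01]), 'dq': array([-0.00050101,  0.0010218 ,  0.00033063, -0.00189541,  0.00011064,
       -0.00177769]), 'tau': array([-1.05491807e-03, -4.12265146e+01, -2.59737647e+01, -2.39760302e-04,
        4.21865378e-03,  9.95796086e-06]), 'eef_pos': array([115.90594028, 511.75783485, 230.70653005]), 'ee_rot': array([-2.07772031e-04,  1.11185151e-01,  9.93799468e-01, -6.60305655e-04]), 'force': array([ 0.53026621, -0.21751142, -0.5722504 ]), 'wrist_torque': array([0.02160659, 0.02509843, 0.02377613]), 'grip_width': 1.0024419082146554} 18.700000000000003
scene 545.8653213689576 545.8653213689576 309.01243275415845 237.23536679406777 [[-0.1056, 0.9943, -0.0126, 39.9574], [-0.6487, -0.0593, 0.7587, 299.1926], [0.7537, 0.0883, 0.6513, -1845.5252], [0.0, 0.0, 0.0, 1.0]] ['frame', 'fx', 'fy', 'cx', 'cy', 'view', 'shot']
case [([228.0, 182.0, 339.0, 291.0], 0.67)]
lid [([243.0, 180.0, 342.0, 242.0], 0.77), ([304.0, 277.0, 319.0, 290.0], 0.27)]
lid_edge [([246.0, 1
[... 992 characters left out ...]
, 171.0, 391.0, 251.0], 0.75)]
lid [([270.0, 233.0, 388.0, 252.0], 0.76), ([366.0, 178.0, 374.0, 181.0], 0.64)]
lid_edge [([267.0, 230.0, 390.0, 252.0], 0.74)]
catch_left [([293.0, 170.0, 313.0, 176.0], 0.51)]
catch_right []
catch_left_button [([292.0, 170.0, 310.0, 177.0], 0.51)]
pill_jar [([138.0, 294.0, 186.0, 333.0], 0.59)]
specula_tub [([403.0, 221.0, 436.0, 243.0], 0.7), ([139.0, 297.0, 187.0, 333.0], 0.34)]
tape_roll [([322.0, 142.0, 352.0, 170.0], 0.81), ([361.0, 177.0, 377.0, 182.0], 0.74)]
torch [([100.0, 193.0, 155.0, 231.0], 0.63)]
gauze_roll_center [([486.0, 222.0, 522.0, 267.0], 0.95)]
carton [([137.0, 297.0, 187.0, 331.0], 0.81)]
scissors [([423.0, 279.0, 461.0, 344.0], 0.55)]
```

```bash
python3 - <<'E'
import cv2
a=cv2.imread("pics/top0.png")[130:330,180:460]; cv2.imwrite("pics/topc.png",cv2.resize(a,None,fx=2.85,fy=2.85,interpolation=cv2.INTER_CUBIC))
a=cv2.imread("pics/scene0.png")[165:325,190:400]; cv2.imwrite("pics/scenec.png",cv2.resize(a,None,fx=3.7,fy=3.7,interpolation=cv2.INTER_CUBIC))
E
```

```text
(no output)
```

View pics/topc.png

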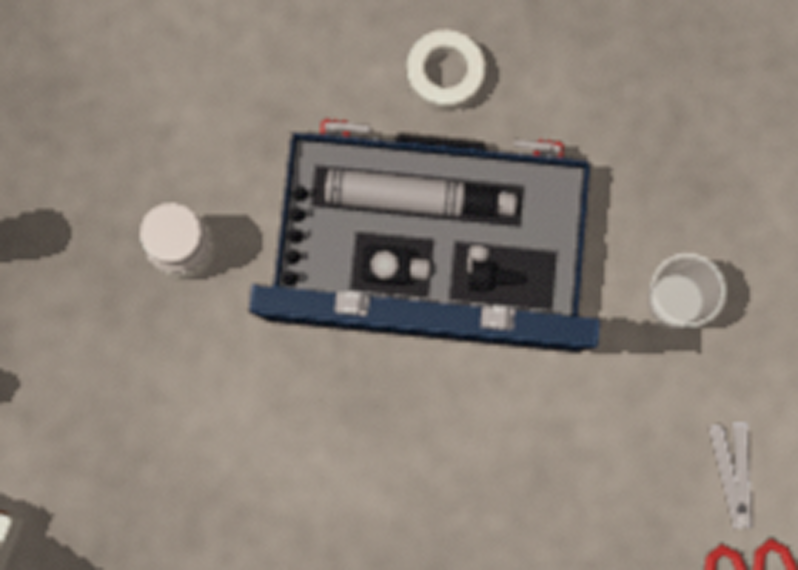

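View pics/scenec.png

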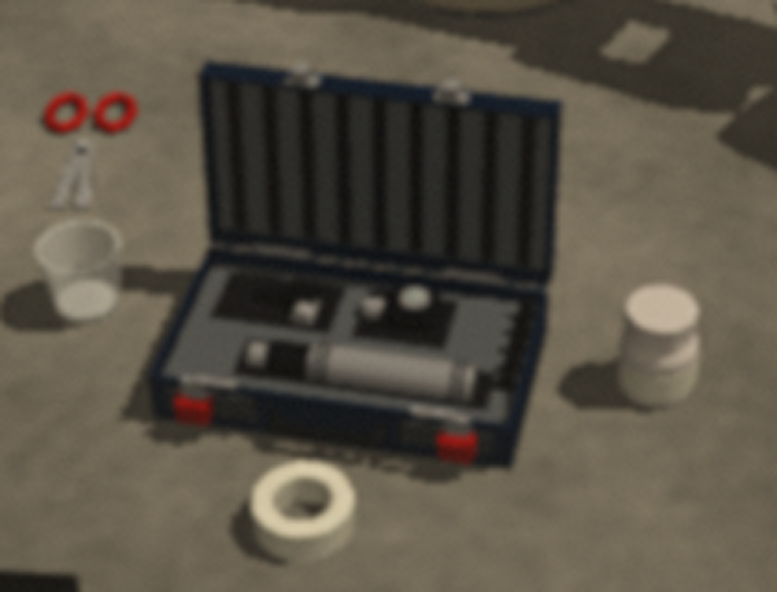

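The top crop shows the case just ahead of the robot, its front facing away and the lid upright. The base front corners are at about (294,133) and (588,163), and the lid edge runs (252,287)–(600,320). The scene crop shows the red buttons at (193,410) and (457,445), with the tape roll at (303,510). I'll fit the pose from these corners.

```bash
cat > h.py <<'E'
import numpy as np
from scipy.optimize import least_squares
from scipy.spatial.transform import Rotation as R
CAM={"scene":((545.865,309.012,237.235),np.array([[-0.1056,0.9943,-0.0126,39.9574],[-0.6487,-0.0593,0.7587,299.1926],[0.7537,0.0883,0.6513,-1845.5252]])),
"top":((490.248,318.848,233.844),np.array([[-0.0038,-1,-0.0006,-10.5765],[0.9847,-0.0038,0.1742,-517.1423],[-0.1743,0,0.9847,-1084.4599]]))}
def proj(c,P):
    (f,cx,cy),V=CAM[c]; q=V[:,:3]@P+V[:,3]; return np.array([cx+f*q[0]/-q[2],cy-f*q[1]/-q[2]])
def ray(c,uv,z):
    (f,cx,cy),V=CAM[c]; d=V[:,:3].T@np.array([(uv[0]-cx)/f,-(uv[1]-cy)/f,-1]); o=-V[:,:3].T@V[:,3]; return o+d*(z-o[2])/d[2]
def case2w(p,q):
    x,y,a=p[:3]; c,s=np.cos(a),np.sin(a); return np.array([x+c*q[0]-s*q[1],y+s*q[0]+c*q[1],q[2]])
def lid(t,out,y,n):
    return np.array([70-out*np.cos(t)+n*np.sin(t),y,40+out*np.sin(t)+n*np.cos(t)])
E
python3 - <<'E'
from h import *
T=lambda u,v:(180+u/2.85,130+v/2.85); S=lambda u,v:(190+u/3.7,165+v/3.7)
b=lambda *q:(lambda t:np.array(q))
l=lambda o,y,n:(lambda t:lid(t,o,y,n))
obs=[("top",T(294,133),b(-70,-125,40)),("top",T(588,163),b(-70,125,40)),
("top",T(252,312),l(140,-125,22)),("top",T(597,348),l(140,125,22)),("top",T(252,287),l(140,-125,0)),("top",T(600,320),l(140,125,0)),
("scene",S(515,410),b(-70,-125,40)),("scene",S(512,465),b(-70,-125,0)),("scene",S(153,378),b(-70,125,40)),("scene",S(155,420),b(-70,125,0)),
("scene",S(203,65),l(140,125,0)),("scene",S(560,102),l(140,-125,0))]
f=lambda p:np.concatenate([proj(c,case2w(p,g(p[3])))-uv for c,uv,g in obs])
r=least_squares(f,[600,0,np.pi,1.6],x_scale=[100,100,1,1],loss="soft_l1"); p=r.x
print(p,np.round(f(p).reshape(-1,2),1).tolist())
np.save("p.npy",p)
print("hinge",case2w(p,[70,0,40]),"edge",case2w(p,lid(p[3],140,0,22)))
for n,(u,v),s in (("R",(193,410),1),("L",(457,445),-1)):
    w=ray("scene",S(u,v),24); print(n,w,"case y", (w[:2]-p[:2])@[-np.sin(p[2]),np.cos(p[2])],(w[:2]-p[:2])@[np.cos(p[2]),np.sin(p[2])])
print("tape",ray("top",T(446,67),25),ray("scene",S(303,500),25)); print("jar",ray("top",T(172,232),70),"tub",ray("top",T(688,290),55))
E
```

```text
[573.34451714 -40.48191716   3.04673473   1.67956692] [[-2.5, 0.3], [-0.2, -0.9], [-2.2, 2.0], [-0.1, 0.5], [-1.1, -0.0], [-0.3, -0.6], [-0.7, 2.7], [-0.0, -0.6], [-1.8, -1.9], [-0.6, -1.8], [-2.4, 1.3], [-1.3, 2.0]]
hinge [503.65921196 -33.85181594  40.        ] edge [466.75799457 -30.34090635 176.7844058 ]
R [ 649.21106747 -137.53028202   24.        ] case y 89.42631448961457 -84.7174884972832
L [665.18303645  41.76150257  24.        ] case y -90.57223546216147 -83.63590068500946
tape [717.72024932 -55.9211169   25.        ] [723.92821053 -51.06943021  25.        ]
jar [565.22410354 165.63209309  70.        ] tub [ 519.33482151 -247.01845031   55.        ]
```

Request:
drive_tool(
  series="-0.9 -1 0 0 0 -0.257 0;-0.9 -1 0 0 0 -0.257 0;-0.9 -1 0 0 0 -0.257 0;-0.9 -1 0 0 0 -0.257 0;-0.9 -1 0 0 0 -0.257 0",
  newtons=40,
)

```text
time_s: 1.9
eef_pos: [195.5, 370.4, 231.7]
ee_rot: [0.0, 0.048, 0.999, 0.0]
force: [-0.4, -0.1, 0.8]
grip_width: 0.136
```

Request:
drive_tool(
  series="-0.75 -1 0 0 0 0 0;-0.75 -1 0 0 0 0 0;-0.75 -1 0 0 0 0 0;-0.75 -1 0 0 0 0 0",
)

```text
time_s: 2.3
eef_pos: [276.2, 239.7, 231.8]
ee_rot: [0.001, 0.052, 0.999, 0.0]
force: [0.8, 1.4, 0.9]
grip_width: 0.002
```

Request:
drive_tool(
  series="-0.75 -1 0 0 0 0 0;-0.75 -1 0 0 0 0 0;-0.75 -1 0 0 0 0 0;-0.75 -1 0 0 0 0 0",
)

```text
time_s: 2.7
eef_pos: [355.7, 108.7, 232.0]
ee_rot: [0.001, 0.054, 0.999, 0.0]
force: [0.6, -0.3, 0.1]
grip_width: 0.002
```

Request:
drive_tool(
  series="-0.75 -1 0 0 0 0 0;-0.75 -1 0 0 0 0 0;-0.75 -1 0 0 0 0 0;-0.75 -1 0 0 0 0 0",
)

```text
time_s: 3.1
eef_pos: [434.7, -22.2, 231.7]
ee_rot: [0.001, 0.055, 0.998, -0.0]
force: [0.0, -0.3, 0.3]
grip_width: 0.001
```

Request:
drive_tool(
  series="0 -0.03 0.3 0 0 -0.03 0;0 -0.03 0.6 0 0 -0.03 0;0 -0.03 0.61 0 0 -0.03 0;0 -0.03 0.61 0 0 -0.03 0",
)

```text
time_s: 3.5
eef_pos: [434.9, -24.4, 159.2]
ee_rot: [0.001, 0.047, 0.999, 0.0]
force: [0.4, 0.3, 0.9]
grip_width: 0.001
```

Request:
drive_tool(
  series="-0.08 0 0 0 0 0 0;-0.14 0 0 0 0 0 0;-0.18 0 0 0 0 0 0;-0.22 0 0 0 0 0 0;-0.26 0 0 0 0 0 0;-0.3 0 0 0 0 0 0;-0.34 0 -0.01 0 0 0 0;-0.38 0 -0.02 0 0 0 0;-0.42 0 -0.02 0 0 0 0;-0.46 0 -0.03 0 0 0 0",
)

```text
time_s: 4.5
eef_pos: [490.1, -29.5, 162.7]
ee_rot: [0.001, 0.047, 0.999, 0.0]
force: [-2.7, 0.0, -0.8]
grip_width: 0.0
```

```bash
python3 - <<'E'
from rig import telemetry, eyes
import cv2
s=telemetry.sense(); print(s["time_s"],s["force"],s["eef_pos"])
a=eyes.capture("scene")["frame"][60:340,180:420,::-1]; b=eyes.capture("top")["frame"][120:330,200:440,::-1]
import numpy as np
a=cv2.resize(a,(480,560),interpolation=2); b=cv2.resize(b,(320,280),interpolation=2)
c=np.zeros((560,800,3),np.uint8); c[:,:480]=a; c[:280,480:]=b; cv2.imwrite("pics/c3.png",c)
E
```

```text
4.5 [-2.69056783  0.04755615 -0.81446378] [490.08901059 -29.53714517 162.74348545]
```

View pics/c3.png

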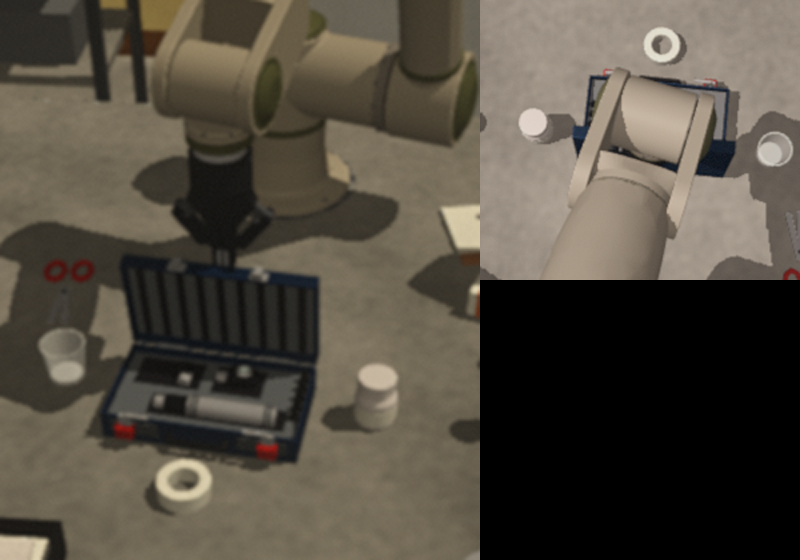

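Request:
drive_tool(
  series="-0.06 0 0.005 0 0 0 0;-0.115 0 0.01 0 0 0 0;-0.165 0 0.02 0 0 0 0;-0.215 0 0.028 0 0 0 0;-0.265 0 0.035 0 0 0 0;-0.315 0 0.05 0 0 0 0;-0.36 0 0.065 0 0 0 0;-0.41 0 0.08 0 0 0 0;-0.455 0 0.105 0 0 0 0;-0.5 0 0.125 0 0 0 0;-0.545 0 0.15 0 0 0 0;-0.59 0 0.178 0 0 0 0;-0.63 0 0.205 0 0 0 0",
)

```text
time_s: 5.9
eef_pos: [566.5, -36.7, 138.3]
ee_rot: [0.002, 0.047, 0.999, 0.0]
force: [-0.4, -0.9, 2.9]
grip_width: 0.001
```

Request:
drive_tool(
  series="-0.05 0 0.05 0 0 0 0;-0.106 0 0.103 0 0 0 0;-0.14 0 0.14 0 0 0 0;-0.174 0 0.179 0 0 0 0;-0.205 0 0.22 0 0 0 0;-0.233 0 0.261 0 0 0 0;-0.26 0 0.305 0 0 0 0;-0.285 0 0.348 0 0 0 0;-0.307 0 0.395 0 0 0 0;-0.328 0 0.44 0 0 0 0;-0.338 0 0.465 0 0 0 0;-0.346 0 0.488 0 0 0 0",
)

```text
time_s: 7.1
eef_pos: [607.9, -40.6, 79.5]
ee_rot: [0.001, 0.047, 0.999, 0.0]
force: [0.0, -0.6, 1.7]
grip_width: 0.0
```

Request:
drive_tool(
  series="-0.005 0 0.02 0 0 0 0;-0.008 0 0.04 0 0 0 0;-0.01 0 0.06 0 0 0 0;-0.015 0 0.08 0 0 0 0;-0.02 0 0.095 0 0 0 0;-0.02 0 0.11 0 0 0 0;-0.02 0 0.12 0 0 0 0;-0.02 0 0.13 0 0 0 0",
)

```text
time_s: 7.9
eef_pos: [610.4, -40.8, 63.9]
ee_rot: [0.001, 0.047, 0.999, 0.0]
force: [1.6, -0.1, 0.8]
grip_width: -0.002
```

Request:
drive_tool(
  series="0 0 0.008 0 0 0 0;0 0 0.016 0 0 0 0;0 0 0.024 0 0 0 0;0 0 0.03 0 0 0 0;0 0 0.03 0 0 0 0",
)

```text
time_s: 8.4
eef_pos: [610.5, -40.8, 61.9]
ee_rot: [0.002, 0.047, 0.999, -0.0]
force: [-4.8, 1.1, 15.0]
grip_width: 0.002
```

Request:
drive_tool(
  series="0 0 -0.2 0 0 0 0;0 0 -0.35 0 0 0 0;-0.2 0.4 -0.35 0 0 0 0;-0.41 0.8 -0.35 0 0 0 0;-0.41 1 -0.35 0 0 0 0;-0.41 1 -0.35 0 0 0 0;-0.41 1 -0.35 0 0 0 0",
)

```text
time_s: 9.1
eef_pos: [670.1, 74.3, 103.5]
ee_rot: [0.001, 0.046, 0.999, -0.0]
force: [0.0, 0.4, -0.7]
grip_width: 0.001
```

```bash
cat > snap.py <<'E'
from rig import telemetry, eyes
import cv2,sys
s=telemetry.sense(); print(s["time_s"],s["force"],s["eef_pos"],s["ee_rot"])
a=eyes.capture("scene")["frame"][165:325,200:400,::-1]
cv2.imwrite(f"pics/{sys.argv[1]}.png",cv2.resize(a,None,fx=3.7,fy=3.7,interpolation=cv2.INTER_CUBIC))
E
python3 snap.py d
```

```text
9.1 [ 0.00088446  0.41080422 -0.65480164] [670.05184808  74.32644624 103.48534922] [ 1.00474898e-03  4.61287147e-02  9.98934979e-01 -2.00137651e-04]
```

View pics/d.png

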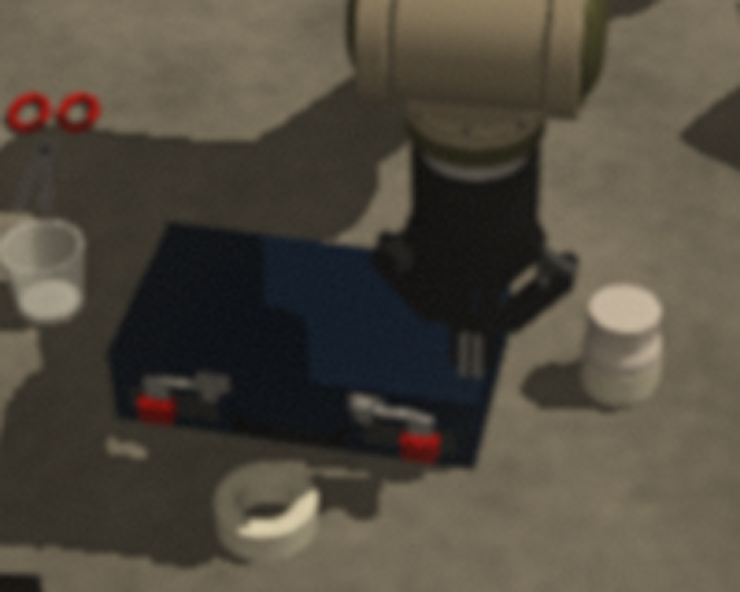

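Request:
drive_tool(
  series="-0.012 0.03 0.3 0 0 0 0;-0.012 0.03 0.5 0 0 0 0;-0.012 0.03 0.62 0 0 0 0;-0.012 0.03 0.7 0 0 0 0;-0.012 0.03 0.74 0 0 0 0;-0.012 0.03 0.745 0 0 0 0",
)

```text
time_s: 9.75
eef_pos: [672.6, 76.4, 14.7]
ee_rot: [0.002, 0.047, 0.999, -0.0]
force: [0.4, -0.5, 0.8]
grip_width: 0.002
```

```bash
python3 snap.py e; python3 -c "
from h import *
a=lambda q:np.round((q-np.array([200,165]))*3.7)
for P in ([670.1,74.3,103.5],[670.5,78,14]): print(a(proj('scene',np.array(P,float))))
p=np.load('p.npy'); print(a(proj('scene',case2w(p,[-86,-90,24]))),a(proj('scene',case2w(p,[-70,-125,0]))),a(proj('scene',case2w(p,[-70,125,0]))))"
```

```text
9.75 [ 0.40473197 -0.51565858  0.84908778] [672.56856257  76.43187451  14.73892184] [ 1.83441888e-03  4.69845661e-02  9.98893894e-01 -2.70717033e-04]
[470. 365.]
[474. 465.]
[418. 447.] [475. 463.] [116. 413.]
```

View pics/e.png

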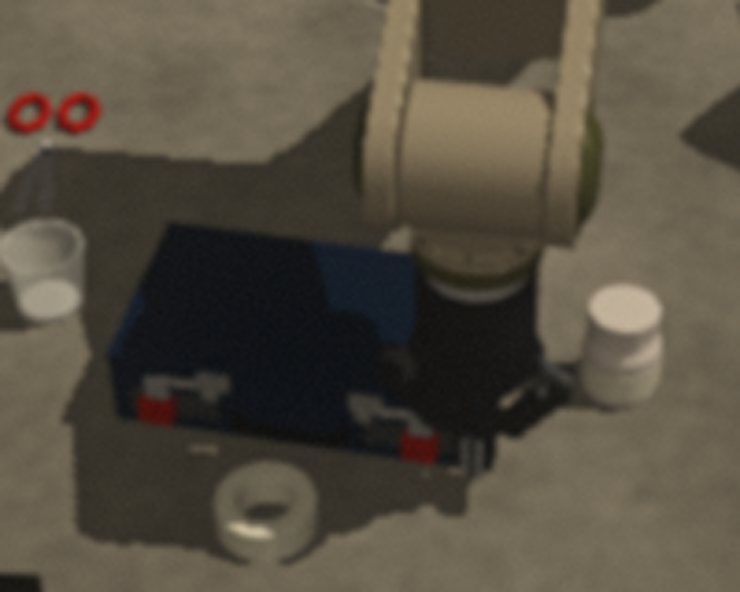

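Request:
drive_tool(
  series="0 -0.03 0 0 0 0 0;0 -0.06 0 0 0 0 0;0 -0.09 0 0 0 0 0;0 -0.115 0 0 0 0 0;0 -0.14 0 0 0 0 0;0 -0.165 0 0 0 0 0;0 -0.19 0 0 0 0 0",
)

```text
time_s: 10.5
eef_pos: [670.7, 53.8, 15.3]
ee_rot: [0.002, 0.047, 0.999, -0.0]
force: [3.1, 2.7, 1.1]
grip_width: 0.001
```

Request:
drive_tool(
  series="0 -0.015 0 0 0 0 0;0 -0.03 0 0 0 0 0;0 -0.045 0 0 0 0 0;0 -0.055 0 0 0 0 0",
)

```text
time_s: 10.9
eef_pos: [670.2, 48.5, 15.3]
ee_rot: [0.003, 0.047, 0.999, 0.001]
force: [4.4, 9.9, 1.1]
grip_width: -0.001
```

Request:
drive_tool(
  series="0 -0.01 0 0 0 0 0;0 -0.02 0 0 0 0 0;0 -0.03 0 0 0 0 0;0 -0.035 0 0 0 0 0",
)

```text
time_s: 11.3
eef_pos: [670.3, 45.8, 15.4]
ee_rot: [0.003, 0.047, 0.999, 0.002]
force: [5.0, 10.0, -0.8]
grip_width: -0.0
```

```bash
python3 snap.py f
```

```text
11.3 [ 4.9640618   9.95959018 -0.75169494] [670.29491973  45.75853571  15.37309853] [0.00337871 0.04691023 0.99889106 0.00215977]
```

View pics/f.png

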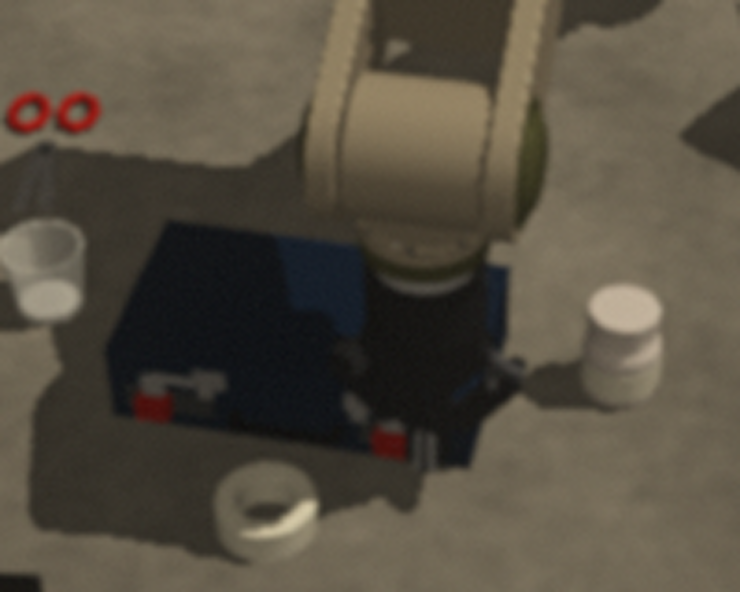

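Request:
drive_tool(
  series="0 0.08 0 0 0 0 0;0 0.1 -0.3 0 0 0 0;0 0.1 -0.65 0 0 0 0;0 -0.3 -0.75 0 0 0 0;0 -0.7 -0.75 0 0 0 0;0 -1 -0.75 0 0 0 0;0 -1 -0.75 0 0 0 0",
)

```text
time_s: 12.05
eef_pos: [657.5, -78.7, 104.4]
ee_rot: [0.003, 0.049, 0.999, 0.001]
force: [-0.7, -0.2, -0.1]
grip_width: 0.006
```

Request:
drive_tool(
  series="0.01 -0.4 0 0 0 0 0;0.01 -0.8 0 0 0 0 0;0.01 -0.85 0 0 0 0 0;0.01 -0.85 0 0 0 0 0",
)

```text
time_s: 12.45
eef_pos: [645.7, -180.7, 103.5]
ee_rot: [0.002, 0.05, 0.999, 0.002]
force: [-0.1, -0.0, -0.1]
grip_width: 0.003
```

Request:
drive_tool(
  series="-0.012 0 0.3 0 0 0 0;-0.012 0 0.5 0 0 0 0;-0.012 0 0.62 0 0 0 0;-0.012 0 0.7 0 0 0 0;-0.012 0 0.74 0 0 0 0;-0.012 0 0.74 0 0 0 0",
)

```text
time_s: 13.05
eef_pos: [647.7, -180.2, 14.9]
ee_rot: [0.002, 0.05, 0.999, 0.002]
force: [-0.2, -0.3, 1.1]
grip_width: 0.001
```

```bash
python3 snap.py g
```

```text
13.05 [-0.17594107 -0.26908387  1.09153702] [ 647.70368065 -180.18194709   14.93214159] [0.0018702  0.05008683 0.99874183 0.0016012 ]
```

View pics/g.png

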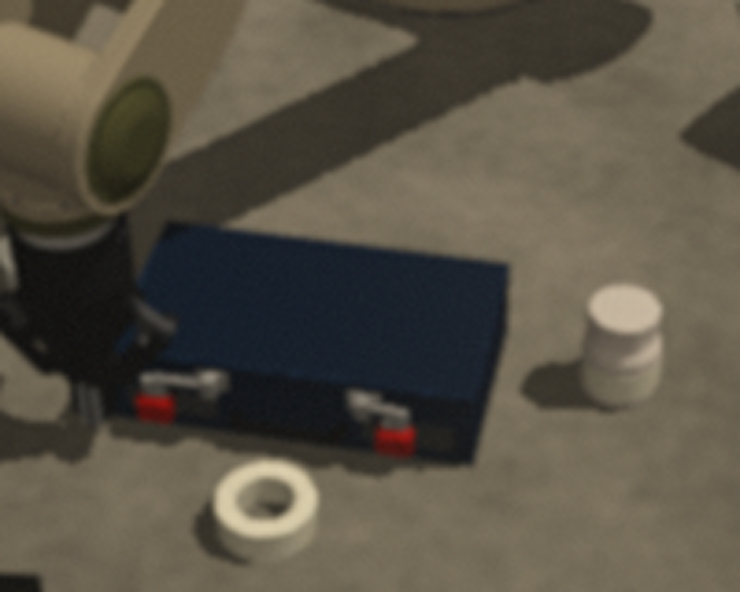

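Request:
drive_tool(
  series="0 0.05 0 0 0 0 0;0 0.1 0 0 0 0 0;0 0.14 0 0 0 0 0;0 0.17 0 0 0 0 0;0 0.195 0 0 0 0 0;0 0.22 0 0 0 0 0;0 0.245 0 0 0 0 0;0 0.26 0 0 0 0 0",
)

```text
time_s: 13.9
eef_pos: [651.1, -150.1, 15.7]
ee_rot: [0.002, 0.05, 0.999, 0.001]
force: [0.1, -8.4, 0.2]
grip_width: -0.0
```

Request:
drive_tool(
  series="0 0.012 0 0 0 0 0;0 0.024 0 0 0 0 0;0 0.036 0 0 0 0 0",
)

```text
time_s: 14.2
eef_pos: [651.9, -147.5, 15.8]
ee_rot: [0.003, 0.05, 0.999, -0.001]
force: [1.3, -8.3, -0.8]
grip_width: 0.002
```

```bash
cat > red.py <<'E'
import cv2,numpy as np
from h import ray
p=np.load("p.npy"); ax=np.array([-np.sin(p[2]),np.cos(p[2])])
def red(im,name):
    im=im.astype(int); b,g,r=im[...,0],im[...,1],im[...,2]
    w=np.clip(r-np.maximum(g,b)-40,0,None).astype(float); w[:95]=0; vs=[]
    for lo,hi in ((0,75),(75,200)):
        m=np.zeros_like(w); m[:,lo:hi]=w[:,lo:hi]; y,x=np.mgrid[:m.shape[0],:m.shape[1]]
        u=np.array([(x*m).sum(),(y*m).sum()])/m.sum()+[200,165]; P=ray("scene",u,24); vs.append((P[:2]-p[:2])@ax)
    print(name,np.round(vs,1),"sep",round(vs[0]-vs[1],1))
E
python3 - <<'E'
from red import *; from rig import eyes
for n in "defg":
    a=cv2.imread(f"pics/{n}.png"); red(cv2.resize(a,(200,160),interpolation=cv2.INTER_AREA),n)
red(eyes.capture("scene")["frame"][165:325,200:400,::-1],"now")
E
```

```text
d [ 92.5 -89.6] sep 182.1
e [ 91.  -89.1] sep 180.2
f [ 94.3 -69. ] sep 163.3
g [ 92.2 -72.9] sep 165.2
now [ 75.5 -74.8] sep 150.4
```

Request:
drive_tool(
  series="0 -0.06 0 0 0 0 0;0 -0.12 0 0 0 0 0;0 -0.15 -0.3 0 0 0 0;0 -0.15 -0.65 0 0 0 0;0 -0.15 -0.9 0 0 0 0;0 -0.15 -1 0 0 0 0;0.6 -0.4 -1 0 0 0 0;1 -0.5 -1 0 0 0 0;1 -0.5 -1 0 0 0 0;1 -0.5 -1 0 0 0 0",
)

```text
time_s: 15.25
eef_pos: [522.8, -195.0, 134.2]
ee_rot: [0.002, 0.051, 0.999, 0.0]
force: [-0.2, -0.1, 0.0]
grip_width: -0.001
```

```bash
python3 snap.py k; python3 - <<'E'
from red import *
red(cv2.resize(cv2.imread("pics/k.png"),(200,160),interpolation=cv2.INTER_AREA),"k")
E
```

```text
15.25 [-0.15581715 -0.07190684  0.01054128] [ 522.84416689 -194.98731822  134.23818157] [1.85789770e-03 5.13748020e-02 9.98677712e-01 6.92113041e-05]
k [ 75.4 -75.1] sep 150.5
```

View pics/k.png

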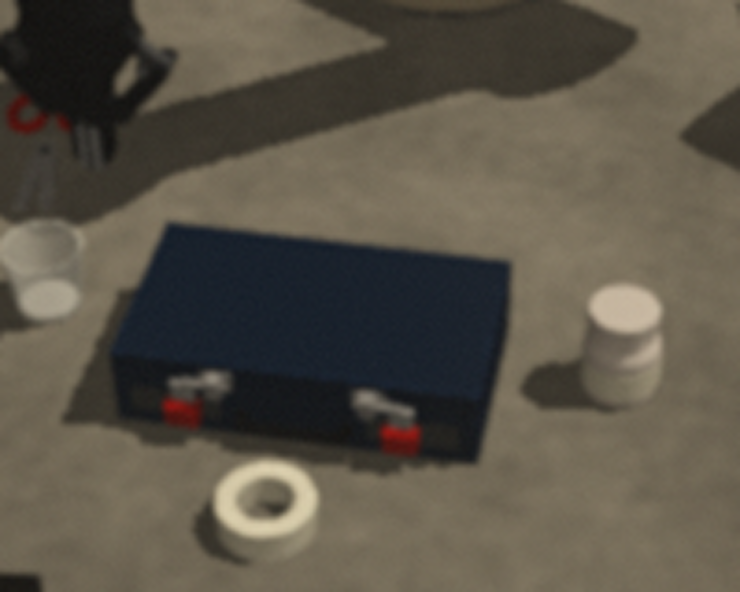

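```bash
python3 -c "
from rig import ctrl; print(ctrl.finish_job())"
```

```text
the job is handed in; nothing more can be done
None
```

The lid is shut, both red catches are pushed home, and I handed the job in at about 15 s of the 48 s allowed; no verdict was reported.

- **Lid:** I pushed it over slowly with closed fingertips. It met its stop at 61.9 mm height with about 15 N, and the shut case is 62 mm.
- **Catches:** After the lid was shut I pushed the left catch, then the right. Each moved about 15 mm (measured to 1–2 mm) and stopped firmly at 8–10 N, where sliding takes about 2 N. In the last picture both bolts reach their lid loops and the buttons sit evenly about the handle.
- **Case and desk:** The case shifted only 2–3 mm under the catch pushes. The jar, tub and tape roll are in place in the last picture. I did not check the torch, carton, gauze or scissors again at the end.
- **Disagreement in the checks:** The case looked about 2 mm displaced while I pressed the left catch, but not afterwards. That is within the measuring error. I could only infer "fully home" from the force, travel and symmetry; I had no direct reading of the catches.

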